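Weigh a centrifuge bucket on the two-pan balance

TASK

The loaded centrifuge bucket stands on one pan of the balance and its weight is not known: set weights from the tray upright on the other, empty pan until the beam comes level, with the pointer resting between the two inner ticks. Weights that are not needed must stand in their tray at the end; leave the bucket on its pan and everything else where it is.

Things in the scene. Friction and masses are not known exactly. Their poses are not given: they have to be found in the camera images.
- balance: two-pan mechanical balance, grey base 130 x 330 mm and 50 mm high, fixed to the table; origin under the base's centre. The beam runs along its y axis; its pivot is 88 mm above the table. The part pan is on the +y side and the weight pan on the -y side, each 120 mm from the pivot. A white scale plate with black ticks stands over the middle up to 213 mm high, the pointer in front of it (on its +x side); the two inner ticks mark the level band.
- beam (a joint): angle of the balance beam, rad: 0 = level, negative = part pan low and weight pan high, positive = weight pan low; stops at -0.17 and +0.17. The beam has a weak restoring spring: between the stops 1 g of difference between the pans turns it 0.0037 rad (46 g or more drives it onto a stop). The two inner ticks are at -0.06 and +0.06. It takes about 1.5 s to settle.
- weight_pan_top (a point): centre of the upper face of the pan that takes the weights: flat dark steel plate, 160 mm along the balance's x by 100 mm along its y, 4 mm thick, no rim. A parallel linkage keeps it level, and it does not matter where on the pan a weight stands. 128 mm above the table when the beam is level, 148 mm when that pan is fully up, 108 mm fully down. Empty at the start. Axes as balance.
- part_pan_top (a point): centre of the upper face of the other, identical pan, on which the bucket stands. Axes as balance.
- bucket: capped centrifuge bucket of unknown mass (150 to 360 g), standing on the part pan: aluminium cup 60 mm across its collar with two lugs (72 mm over them), grey cap with a knob, 94 mm high overall; origin at the centre of its underside, z up.
- tray_in (a point): centre of the inner floor (4 mm above the table) of the shallow black weight tray, 166 mm (its x) by 146 mm (its y) outside, 12 mm high, fixed. The five weights stand in it in two rows along its x, the rows 64 mm apart and the places in a row 52 mm apart, in any order, one place empty.
- w200: steel weight of 200 g: disc 38 mm across and 21 mm high with a plain cylindrical knob 13 mm across and 16 mm high on top (total height 37 mm); origin at the centre of its underside, z up.
- w100: steel weight of 100 g: disc 30 mm across and 16 mm high with a plain cylindrical knob 12 mm across and 16 mm high on top (total height 32 mm); origin at the centre of its underside, z up.
- w50: steel weight of 50 g: disc 24 mm across and 12 mm high with a plain cylindrical knob 11 mm across and 16 mm high on top (total height 28 mm); origin at the centre of its underside, z up.
- w25a: steel weight of 25 g: disc 18 mm across and 9 mm high with a plain cylindrical knob 10 mm across and 16 mm high on top (total height 25 mm); origin at the centre of its underside, z up.
- w25b: a second steel weight of 25 g, identical to w25a.
- spare: a second bucket like the one on the pan, standing on the table behind the tray; not to be used or disturbed (origin at its underside).
- marker: marker pen, 130 mm long, 19 mm thick, lying on the table just behind the balance (its +x side), roughly along the balance's y; leave alone (origin under its middle).
- reagent: amber jar, 44 mm across, 75 mm high, on the table behind the tray; leave alone (origin at its underside).
Not all that is in view belongs to the job. Of the things that look like the part that bears tray_in, the smaller one is meant.

How it is judged:
By the outcome, as a careful person would: the job done as asked, in the order asked, and still so for the second after the job is handed in, with the robot touching nothing.
It also fails if it takes over 72 s, if anything falls off the work surface, if the arm or the gripper's body presses on something with over 40 N, if the wrist force passes 120 N, or if a joint passes its speed limit or range.

ROBOT

A 7-joint arm with a two-finger parallel gripper is mounted at the origin on the work surface. World frame = base frame: x ahead of the robot, y to its left, z up, the work surface at z = 0. Lengths are in m, angles in rad, forces in N, time in s.
With the tool pointing down it reaches from about 0.425 to 0.825 m from the base axis. Payload 3.6 kg.
Tool frame: the origin (TCP) lies where the fingers leave the gripper's body, on its centre line; the fingertips stand 84 mm ahead of it and the grasp point (between the pads) lies 65 mm ahead of it (robot.finger_overhang is the distance from the TCP to the fingertips, in m); z points along the fingers, y is the direction in which the jaws open and shut (so a half turn about z gives the same grasp; the last joint's range is limited). The gripper opens to 93 mm and grips with 3 to 60 N. Pads are 15 mm wide; open, the fingers measure 128 mm over their backs; the gripper's body (75 mm by 188 mm) begins 65 mm behind the grasp point.
Start: joints at [-1.343, 0.615, -0.013, 1.423, 0.008, 1.103, -0.04], TCP at [0.164, 0.629, 0.303] pointing down, gripper open.
Joint ranges: [-3.12, 3.12], [-0.3, 2.06], [-1.34, 1.32], [0.26, 2.42], [-1.36, 4.5], [0.01, 1.98], [-2.84, 2.84]. Speed limits (rad/s): [2.79, 2.79, 3.14, 3.14, 3.14, 3.14, 3.14].

INTERFACE

Orientations are given as a rotation vector (axis times angle).
In Python, from cell import robot, cams, workorder gives the robot as it stands.
- The arm moves only by the tool servo_tool, never from a script. Its argument "moves" is one flat list of numbers, 5 for each row, row after row: the shift along the tool's x, y, z in mm, then the turn about the tool's z in degrees, then the opening in per cent of the stroke, from 0 (shut) to 100 (fully open). A call has 1 to 20 rows; each row is the pose to reach, as a shift and turn from the pose commanded when the call began, along the tool's axes at that moment; what a row does not reach only later rows make up. A row lasts 1/8 s, in which the tool goes at most 62.5 mm and 10.7 degrees, less where a joint would pass 70% of its speed; a pose out of reach is approached as far as the arm can. A call with a gripper value outside its range is refused whole. The fingers move at their own pace and stop on an object; "newtons" is the grip in N (left out, the last holds). Time passes only in rows, so rows that repeat a pose let the fingers close. It gives the time, the measured TCP pose, the force and the opening at its end, in the units of the state.
- robot.get_state(): the state, without advancing time (a new reading comes with each control period).
- cams.read_camera(name): name is "scene" or "top" or "wrist"; returns the picture (480x640x3 uint8, red, green, blue); there is no depth.
- cams.camera_params(name): a dict with "mtx" (3x3 intrinsics, pixels), "k1" (the pictures are not rectified: a ray, as slopes to the right and down, at radius r is drawn at 1 + k1 r^2 times it, then the intrinsics apply), "R" (3x3) and "t" (3): a world point X has camera coordinates R X + t. Camera axes: x right, y down, z forward; pixel columns grow to the right and rows downward; lengths in m; the calibration is good to about 2 mm. A picture is of the moment at which its call begins: read the wrist's pose just before it. camera_params takes no time and is no camera call; for the wrist camera it gives the pose at the moment of the call.
- workorder.close_job(): hands the job in, once; it reports no verdict.
The state is a dict: "time_s": time; "joint_positions": joint angles; "joint_vel": joint speeds; "joint_efforts": joint torques, N m; "position": TCP position; "ee_rot": TCP orientation; "contact_force": force on the tool from outside, world axes, zero at the start; "torque": the same for the moment, N m; "gripper_width": finger opening in m.
Only numpy, scipy, OpenCV 4.12 (cv2) and the standard library are available. Lean on these libraries where they do the work, as an engineer would, in place of code of your own. Each camera call takes 0.05 s, during which the arm holds its last target. There are 200 camera calls.

## Working session

There is one attempt and no reset: what is moved stays moved. The work goes in short steps, Python scripts to look and compute and a tool call to move; the robot and the scene stay as the last step left them, time stands still between calls to the robot, and variables do not carry over. Pictures are saved under pics/ and viewed, about 8 in all and at most 12, crops included, and the job is handed in when it is done.

Besides the shell and the picture viewer there is one more tool, called by a JSON object that holds its "name" and its "arguments", one argument or row to a line. servo_tool: Moves the arm, as the interface text tells. Its arguments: {"type":"object","properties":{"moves":{"type":"array","items":{"type":"number"}},"newtons":{"type":"number"}},"required":["moves"]}

```bash
ls; mkdir -p pics
python3 - <<'E'
from cell import robot,cams
import cv2
print(robot.get_state())
for n in ("scene","top"):
    im=cams.read_camera(n); cv2.imwrite(f"pics/{n}0.png",im[:,:,::-1])
    print(n,cams.camera_params(n))
print(cams.camera_params("wrist"))
E
```

```text
pics
{'time_s': 0.0, 'joint_positions': array([-1.34249867,  0.61587433, -0.01260577,  1.42490669,  0.00808839,
        1.10340392, -0.04041148]), 'joint_vel': array([-5.11354306e-04, -1.78699439e-04,  1.80091011e-04,  1.61583491e-04,
        9.31677310e-04, -7.82438284e-04, -2.49605589e-05]), 'joint_efforts': array([-1.85635854e-04, -4.58937049e+01,  2.09123092e-01, -1.65745372e+01,
       -6.10346510e-02,  2.04283814e-02,  2.31319518e-04]), 'position': array([0.1636759 , 0.62844892, 0.3016075 ]), 'ee_rot': array([-0.39905199, -3.11584969,  0.00396692]), 'contact_force': array([-0.22845338, -0.43651525,  0.38656968]), 'torque': array([-0.01990807,  0.04568053,  0.04474513]), 'gripper_width': 0.09298070832853333}
scene {'mtx': array([[619.41011802,   0.        , 325.21658231],
       [  0.        , 619.41011802, 244.83872617],
       [  0.        ,   0.        ,   1.        ]]), 'k1': -0.028908440164693634, 'R': array([[ 0.75375178,  0.65680549,  0.02155925],
       [ 0.39217011, -0.42324648, -0.81674049],
       [-0.52731476,  0.62407449, -0.57660227]]), 't': array([-0.32575113, -0.
[... 153 characters left out ...]
      ,   0.        ,   1.        ]]), 'k1': -0.08492022944393056, 'R': array([[ 2.42359911e-02, -9.99695361e-01,  4.66915879e-03],
       [-9.83141474e-01, -2.46808528e-02, -1.81173113e-01],
       [ 1.81233159e-01, -1.99533711e-04, -9.83440137e-01]]), 't': array([-0.00821365,  0.47023331,  1.06242326])}
{'mtx': array([[351.65981489,   0.        , 316.77656249],
       [  0.        , 351.65981489, 235.76879908],
       [  0.        ,   0.        ,   1.        ]]), 'k1': -0.0503057643902122, 'R': array([[ 0.25120734,  0.96793157, -0.00183097],
       [ 0.93499184, -0.24216832,  0.25912307],
       [ 0.25037   , -0.06680556, -0.96584258]]), 't': array([-0.65005192, -0.0308346 ,  0.39075604])}
```

View pics/scene0.png

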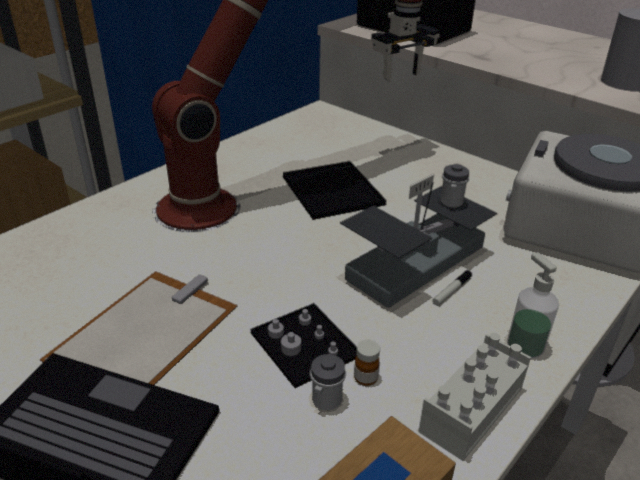

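View pics/top0.png

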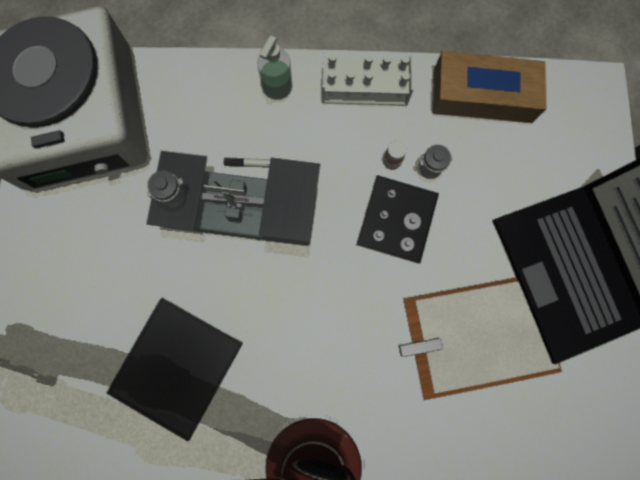

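The tray meant is the smaller black one at top (398,219), which has the five weights in it. The larger black tray at (175,368) is an empty lookalike. The balance is at (233,197), with the bucket at (165,186) and the weight pan at (290,200). I'll confirm with one enlarged crop.

```bash
cat > h.py <<'E'
from cell import robot,cams
import cv2,numpy as np
from scipy.spatial.transform import Rotation as Ro
def world(p,uv,z):
    uv=np.array(uv,float); m=p["mtx"]; d=(uv-[m[0,2],m[1,2]])/m[0,0]
    s=d.copy()
    for _ in range(20): s=d/(1+p["k1"]*(s@s))
    R,t=p["R"],p["t"]; c=-R.T@t; r=R.T@np.array([*s,1])
    return c+r*(z-c[2])/r[2]
def proj(p,X):
    c=p["R"]@np.array(X)+p["t"]; s=c[:2]/c[2]; s=s*(1+p["k1"]*(s@s))
    return s*p["mtx"][0,0]+p["mtx"][:2,2]
def toolmove(xyz):
    st=robot.get_state(); R=Ro.from_rotvec(st["ee_rot"]).as_matrix()
    return R.T@(np.array(xyz)-st["position"])*1000
E
python3 - <<'E'
from h import *
p=cams.camera_params("top")
im=cv2.imread("pics/top0.png")
a=cv2.resize(im[165:275,345:455],(550,550),interpolation=cv2.INTER_CUBIC)
cv2.imwrite("pics/crop0.png",cv2.convertScaleAbs(a,alpha=1.3))
for u in [(391,194),(384,215),(379,236),(412,221),(407,244)]: print(u,world(p,u,0.03).round(4))
print("tray",[world(p,u,0.012).round(4) for u in [(376,176),(438,191),(419,262),(358,246)]])
print("pan",[world(p,u,0.148).round(4) for u in [(271,157),(320,162),(309,243),(260,237)]])
print("ppan",[world(p,u,0.108).round(4) for u in [(160,151),(208,155),(148,225),(196,231)]])
E
```

```text
(391, 194) [ 0.5825 -0.1564  0.03  ]
(384, 215) [ 0.5347 -0.1409  0.03  ]
(379, 236) [ 0.4877 -0.1301  0.03  ]
(412, 221) [ 0.5229 -0.2022  0.03  ]
(407, 244) [ 0.4717 -0.1908  0.03  ]
tray [array([ 0.6287, -0.1253,  0.012 ]), array([ 0.5977, -0.2651,  0.012 ]), array([ 0.4357, -0.2201,  0.012 ]), array([ 0.4678, -0.0862,  0.012 ])]
pan [array([0.6191, 0.0993, 0.148 ]), array([0.6111, 0.0017, 0.148 ]), array([0.4473, 0.019 , 0.148 ]), array([0.4566, 0.1138, 0.148 ])]
ppan [array([0.6418, 0.3362, 0.108 ]), array([0.6349, 0.2345, 0.108 ]), array([0.4834, 0.3475, 0.108 ]), array([0.4733, 0.2483, 0.108 ])]
```

View pics/crop0.png

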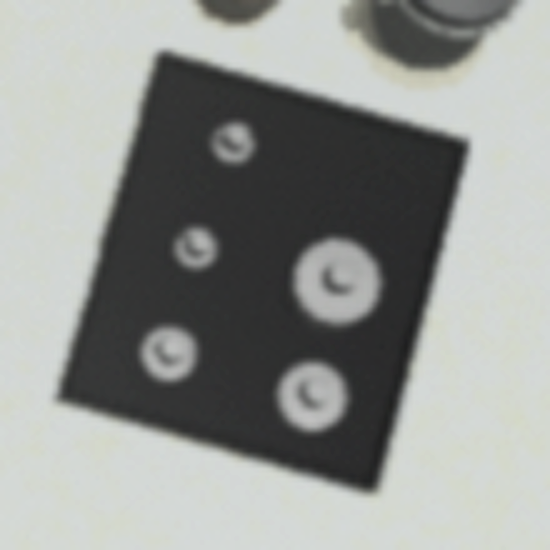

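The crop confirms it: tray with w200 at crop (338,281), w100 at (313,396), w50 at (168,353), and 25 g weights at (196,247) and (233,143). The back place in the right row is empty.

Run:
```python
from h import *
p=cams.camera_params("top")
W={'200':(338,281,.025),'100':(313,396,.020),'50':(168,353,.016),'25n':(196,247,.013),'25f':(233,143,.013)}
for k,(u,v,z) in W.items(): print(k,world(p,(345+(u+.5)/5-.5,165+(v+.5)/5-.5),z).round(4))
st=robot.get_state();R=Ro.from_rotvec(st["ee_rot"]).as_matrix();print(R.round(3))
print("spare",world(p,(436,157),.09).round(3),"reag",world(p,(397,151),.07).round(3),"bucket",world(p,(165,183),.2).round(3))
for y in (-.2,-.238):
  a=Ro.from_euler('z',y).as_matrix()@np.diag([-1,1,-1]); print(y,np.degrees((R.T@Ro.from_matrix(a).as_matrix() if 0 else Ro.from_matrix(R.T@a).as_rotvec())))
for X in [(.30,.55,.38),(.47,.35,.38),(.56,.08,.38),(.52,-.15,.30)]: print(X,toolmove(X).round(0))
```

```text
200 [ 0.5245 -0.2035  0.025 ]
100 [ 0.474 -0.193  0.02 ]
50 [ 0.4922 -0.13    0.016 ]
25n [ 0.541  -0.1427  0.013 ]
25f [ 0.5892 -0.1593  0.013 ]
[[-0.968  0.252 -0.001]
 [ 0.252  0.968 -0.002]
 [-0.    -0.002 -1.   ]]
spare [ 0.649 -0.244  0.09 ] reag [ 0.668 -0.164  0.07 ] bucket [0.545 0.291 0.2  ]
-0.2 [-1.31567760e-01 -2.04529110e-03 -3.13752669e+00]
-0.238 [-1.31567971e-01  4.54663623e-04 -9.60288022e-01]
(0.3, 0.55, 0.38) [-152.  -42.  -78.]
(0.47, 0.35, 0.38) [-367. -193.  -78.]
(0.56, 0.08, 0.38) [-522. -431.  -77.]
(0.52, -0.15, 0.3) [-541. -664.    3.]
```

{"name": "servo_tool", "arguments": {
  "moves": [-152, -42, -78, 0, 35, -152, -42, -78, 0, 35, -152, -42, -78, 0, 35, -367, -193, -78, 0, 35, -367, -193, -78, 0, 35, -367, -193, -78, 0, 35, -367, -193, -78, 0, 35, -367, -193, -78, 0, 35, -522, -431, -78, 0, 35, -522, -431, -78, 0, 35, -522, -431, -78, 0, 35, -522, -431, -78, 0, 35, -522, -431, -78, 0, 35, -541, -664, 40, 0, 35, -541, -664, 40, 0, 35, -541, -664, 40, 0, 35, -541, -664, 40, 0, 35, -541, -664, 40, 0, 35, -541, -664, 40, 0, 35, -541, -664, 40, 0, 35]
}}

```text
time_s: 2.6
position: [0.5212, -0.1472, 0.2634]
ee_rot: [0.392, 3.115, 0.003]
contact_force: [0.3, 1.2, -0.1]
gripper_width: 0.0325
```

Run:
```python
from h import *
p=cams.camera_params("wrist"); im=cams.read_camera("wrist"); cv2.imwrite("pics/w1.png",im[:,:,::-1])
import pickle; pickle.dump(p,open("w1.pkl","wb"))
print(robot.get_state())
for X in [(.5245,-.2035,.025),(.474,-.193,.02),(.4922,-.13,.016),(.541,-.1427,.013),(.5892,-.1593,.013)]: print(proj(p,X).round(0))
```

```text
{'time_s': 2.65, 'joint_positions': array([ 0.15519557,  0.49187218,  0.12028684,  1.79506671, -0.07715497,
        0.85764334,  1.63215451]), 'joint_vel': array([-0.00028926, -0.0033175 ,  0.00917424,  0.00194502,  0.00367323,
       -0.00287642,  0.00289092]), 'joint_efforts': array([ 4.06104187e-01, -3.75078928e+01,  1.51626483e+00, -1.38994619e+01,
        3.49520682e-02,  7.77466223e-02, -2.78479391e-03]), 'position': array([ 0.5211672 , -0.14731588,  0.26349161]), 'ee_rot': array([3.92128344e-01, 3.11530800e+00, 2.20994221e-03]), 'contact_force': array([-0.13711994, -0.50079556, -0.59079859]), 'torque': array([-0.0462354 , -0.05502844,  0.0312906 ]), 'gripper_width': 0.03259739596455048}
[258. 239.]
[254. 183.]
[325. 185.]
[325. 236.]
[320. 284.]
```

View pics/w1.png

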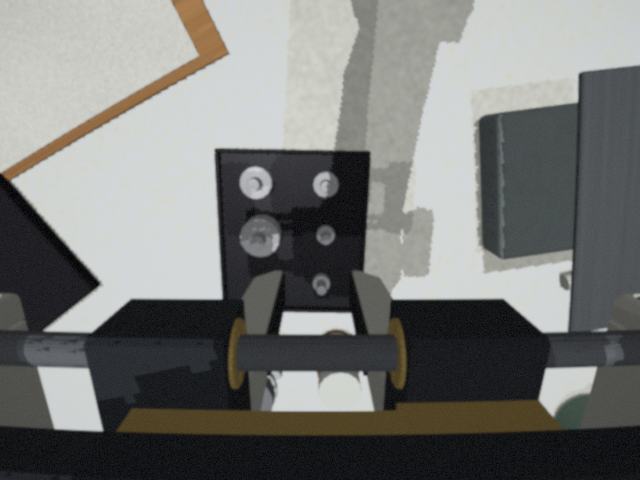

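The wrist view shows w200 at (260,236), w100 (255,183), w50 (325,185), 25 g at (325,236) and (321,284). These lie within 3 px of the top-camera projections.

```bash
cat > plan.py <<'E'
from h import *
import pickle
T={'200':(.5245,-.2035),'100':(.474,-.193),'50':(.4922,-.13),'25n':(.541,-.1427),'25f':(.5892,-.1593)}
P={'200':(.4764,.0486),'100':(.5143,.0452),'50':(.5461,.0423),'25n':(.5730,.0399),'25f':(.5959,.0378)}
H={'200':.021,'100':.016,'50':.012,'25n':.009,'25f':.009}
p1=pickle.load(open("w1.pkl","rb"))
for k,u in {'200':(260,236),'100':(255,183),'50':(325,185),'25n':(325,236),'25f':(321,284)}.items():
    w=world(p1,u,.004+H[k])[:2]; T[k]=tuple((np.array(T[k])+w)/2)
E
python3 - <<'E'
from plan import *
for k in T: print(k,np.round(T[k],4))
print(toolmove((*T['200'],.16)),toolmove((*T['200'],.112)))
E
```

```text
200 [ 0.5235 -0.2024]
100 [ 0.4739 -0.1927]
50 [ 0.4922 -0.1301]
25n [ 0.541  -0.1424]
25f [ 0.5891 -0.1588]
[-15.72835472 -52.93272594 103.43047713] [-15.65573756 -53.00996692 151.43036006]
```

{"name": "servo_tool", "arguments": {
  "moves": [-16, -53, 60, 0, 35, -16, -53, 103, 0, 35, -16, -53, 120, 0, 35, -16, -53, 140, 0, 35, -16, -53, 151, 0, 35, -16, -53, 151, 0, 35, -16, -53, 151, 0, 5, -16, -53, 151, 0, 5, -16, -53, 151, 0, 5, -16, -53, 151, 0, 5],
  "newtons": 20
}}

```text
time_s: 3.9
position: [0.5227, -0.205, 0.1125]
ee_rot: [0.399, 3.115, 0.0]
contact_force: [-0.3, 2.5, 5.0]
gripper_width: 0.0123
```

Run:
```python
from plan import *
print(robot.get_state()["gripper_width"],robot.get_state()["position"])
z=.148+H['200']+.003+.084
print(toolmove((*T['200'],.28)),toolmove((*P['200'],.30)),toolmove((*P['200'],z)))
```

```text
0.012314256223613691 [ 0.52265601 -0.20499899  0.11253964]
[  -0.35888955    2.8267667  -167.45873978] [ 108.37755959  233.86514935 -187.49626938] [ 108.43604308  233.84476807 -143.49631296]
```

{"name": "servo_tool", "arguments": {
  "moves": [0, 0, -60, 0, 5, 0, 0, -120, 0, 5, 0, 0, -180, 0, 5, 30, 60, -187, 0, 5, 55, 117, -187, 0, 5, 82, 175, -187, 0, 5, 108, 234, -187, 0, 5, 108, 234, -187, 0, 5, 108, 234, -160, 0, 5, 108, 234, -148, 0, 5, 108, 234, -143, 0, 5, 108, 234, -143, 0, 5, 108, 234, -143, 0, 35, 108, 234, -143, 0, 35, 108, 234, -143, 0, 35, 108, 234, -200, 0, 35, 100, 180, -200, 0, 35, 90, 120, -200, 0, 35, 70, 60, -200, 0, 35, 70, 60, -200, 0, 35]
}}

```text
time_s: 6.4
position: [0.4689, -0.1356, 0.3122]
ee_rot: [0.416, 3.112, -0.005]
contact_force: [0.2, 1.1, -0.8]
gripper_width: 0.0325
```

Run:
```python
from plan import *
import time
print(robot.get_state()["position"],robot.get_state()["time_s"])
a=cams.read_camera("scene"); b=cams.read_camera("top")
p=cams.camera_params("scene")
a=cv2.resize(a[140:310,330:510],(540,510),interpolation=cv2.INTER_CUBIC)
b=cv2.resize(b[140:260,140:340],(540,324),interpolation=cv2.INTER_CUBIC)
cv2.imwrite("pics/b1.png",np.hstack([a[:, :400],cv2.copyMakeBorder(b,0,186,0,0,0)[:, 140:540]])[:,:,::-1])
```

```text
[ 0.46891043 -0.1355865   0.3122111 ] 6.4
```

View pics/b1.png

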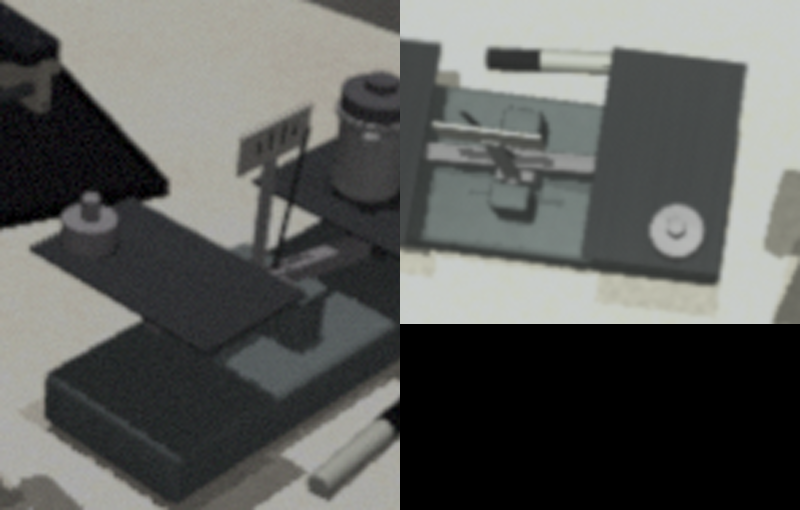

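w200 stands on the near part of the pan (crop (678,228)). The pointer leans toward the part pan and looks to be on the stop, so I'll quantify it and plan w100.

```bash
cat >> plan.py <<'E'
def beam_pred(off=.01,L=.1):
    p=cams.camera_params("scene"); c=np.array([.546,.175,.088]); bx=np.array([.996,-.09,0]); by=np.array([.09,.996,0])
    for a in (-.17,-.12,-.06,0,.06,.17):
        t=[c+off*bx+l*(np.array([0,0,np.cos(a)])-by*np.sin(a)) for l in (L,.03)]
        print(a,[((proj(p,x)-[330,140])*3).round(0) for x in t])
E
python3 - <<'E'
from plan import *
beam_pred()
print(toolmove((*T['100'],.15)),toolmove((*T['100'],.107)))
E
```

```text
-0.17 [array([310., 155.]), array([288., 245.])]
-0.12 [array([306., 157.]), array([286., 246.])]
-0.06 [array([300., 159.]), array([285., 246.])]
0 [array([295., 162.]), array([283., 247.])]
0.06 [array([289., 165.]), array([282., 248.])]
0.17 [array([279., 172.]), array([279., 250.])]
[-20.15127654 -59.74138014 161.72971751] [-20.14852604 -59.76214315 204.72971241]
```

{"name": "servo_tool", "arguments": {
  "moves": [-20, -60, 60, 0, 35, -20, -60, 120, 0, 35, -20, -60, 162, 0, 35, -20, -60, 190, 0, 35, -20, -60, 205, 0, 35, -20, -60, 205, 0, 35, -20, -60, 205, 0, 5, -20, -60, 205, 0, 5, -20, -60, 205, 0, 5, -20, -60, 205, 0, 5]
}}

```text
time_s: 7.75
position: [0.4742, -0.1929, 0.1076]
ee_rot: [0.399, 3.114, -0.001]
contact_force: [-0.1, 0.0, 5.9]
gripper_width: 0.0117
```

Run:
```python
from plan import *
print(robot.get_state()["gripper_width"],robot.get_state()["position"])
z=.148+H['100']+.003+.084
print(toolmove((*P['100'],.30)),toolmove((*P['100'],z)))
```

```text
0.01172085545093661 [ 0.4742061  -0.19287048  0.10764974]
[  20.90787164  240.45661244 -192.42446314] [  20.99136725  240.4644162  -143.4245349 ]
```

{"name": "servo_tool", "arguments": {
  "moves": [0, 0, -60, 0, 5, 0, 0, -120, 0, 5, 0, 0, -180, 0, 5, 10, 60, -205, 0, 5, 21, 120, -205, 0, 5, 21, 180, -205, 0, 5, 21, 240, -205, 0, 5, 21, 240, -205, 0, 5, 21, 240, -165, 0, 5, 21, 240, -148, 0, 5, 21, 240, -143, 0, 5, 21, 240, -143, 0, 5, 21, 240, -143, 0, 35, 21, 240, -143, 0, 35, 21, 240, -143, 0, 35, 21, 240, -200, 0, 35, 15, 180, -200, 0, 35, 5, 120, -200, 0, 35, -15, 65, -180, 0, 35, -15, 65, -180, 0, 35]
}}

```text
time_s: 10.25
position: [0.5032, -0.1395, 0.2859]
ee_rot: [-0.415, -3.112, 0.005]
contact_force: [-0.1, 1.4, -0.4]
gripper_width: 0.0322
```

{"name": "servo_tool", "arguments": {
  "moves": [0, 0, 0, 0, 35, 0, 0, 0, 0, 35, 0, 0, 0, 0, 35, 0, 0, 0, 0, 35, 0, 0, 0, 0, 35, 0, 0, 0, 0, 35]
}}

```text
time_s: 11.0
position: [0.5047, -0.1334, 0.2868]
ee_rot: [-0.399, -3.116, 0.0]
contact_force: [-0.2, -0.1, -0.9]
gripper_width: 0.0321
```

Run:
```python
from plan import *
print(robot.get_state()["position"],robot.get_state()["time_s"])
a=cams.read_camera("scene")
cv2.imwrite("pics/b2.png",cv2.resize(a[140:310,330:510],(720,680),interpolation=cv2.INTER_CUBIC)[:600,:,::-1])
```

```text
[ 0.50467195 -0.13341467  0.28677148] 11.0
```

View pics/b2.png

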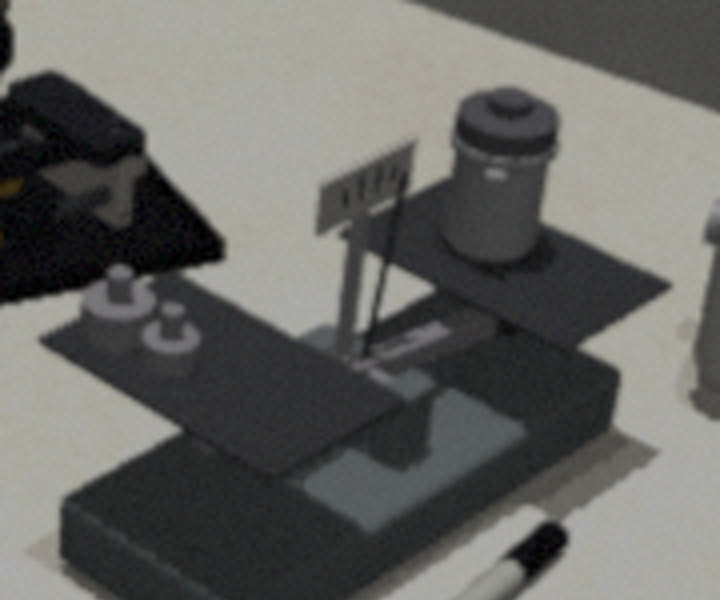

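The pointer tip at (405,175) has moved off the stop but is still on the part side. I'll quantify this by tracking the bucket's rise and w200's drop between the images.

```bash
cat > angle.py <<'E'
from plan import *
def shift(a,b,box):
    x0,y0,x1,y1=box; S=8
    A=cv2.resize(a[y0:y1,x0:x1],None,fx=S,fy=S,interpolation=cv2.INTER_CUBIC)
    m=16; B=cv2.resize(b[y0-m:y1+m,x0-m:x1+m],None,fx=S,fy=S,interpolation=cv2.INTER_CUBIC)
    r=cv2.matchTemplate(B,A,cv2.TM_CCOEFF_NORMED); _,v,_,l=cv2.minMaxLoc(r)
    return np.array(l)/S-m,round(v,3)
def angle(n="scene"):
    ref=cv2.imread("pics/scene0.png"); p=cams.camera_params("scene")
    ims=[cams.read_camera("scene")[:,:,::-1] for _ in range(3)]; im=np.mean(ims,axis=0).astype(np.uint8)
    cv2.imwrite("pics/full_%.1f.png"%robot.get_state()["time_s"],im)
    s,v=shift(ref,im,(436,160,474,212))
    c=np.array([.555,.291,.15]); d=np.array([0,0,1.])
    f=lambda a: proj(p,c+.12*(np.array([0,0,np.sin(a)-np.sin(-.17)])-np.array([.09,.996,0])*(np.cos(a)-np.cos(.17))*-1))-proj(p,c)
    g=np.linspace(-.17,.17,341); e=[np.abs(f(a)-s)[1] for a in g]
    a=g[int(np.argmin(e))]; print("shift",s,v,"beam",a,"g diff",a/.0037)
    return im
if __name__=="__main__": angle()
E
python3 angle.py; python3 -c "
from plan import *
for k in ('25n','50'): print(k,toolmove((*T[k],.15)),toolmove((*T[k],.004+H[k]+.087)))"
```

```text
shift [ 0.5 -2. ] 0.997 beam -0.13 g diff -35.13513513513514
25n [-37.38795013   0.54308207 136.75311947] [-37.38996623   0.54511913 186.75311939]
50 [ 12.95117296   0.22187792 136.75516234] [ 12.94927782   0.22379275 183.75516226]
```

{"name": "servo_tool", "arguments": {
  "moves": [-37, 0, 60, 0, 35, -37, 0, 115, 0, 35, -37, 0, 150, 0, 35, -37, 0, 175, 0, 35, -37, 0, 187, 0, 35, -37, 0, 187, 0, 35, -37, 0, 187, 0, 5, -37, 0, 187, 0, 5, -37, 0, 187, 0, 5, -37, 0, 187, 0, 5]
}}

```text
time_s: 12.45
position: [0.5409, -0.143, 0.1006]
ee_rot: [0.399, 3.115, -0.0]
contact_force: [-0.3, 1.0, 3.3]
gripper_width: 0.0095
```

Run:
```python
from plan import *
print(robot.get_state()["gripper_width"],robot.get_state()["position"])
print(toolmove((*P['25n'],.30)),toolmove((*P['25n'],.2395)))
```

```text
0.009456814481019551 [ 0.54087979 -0.14296602  0.10055271]
[  14.7015933   185.05568326 -199.47222566] [  14.78973442  185.05676408 -138.97228987]
```

{"name": "servo_tool", "arguments": {
  "moves": [0, 0, -60, 0, 5, 0, 0, -120, 0, 5, 0, 0, -180, 0, 5, 5, 60, -200, 0, 5, 10, 120, -200, 0, 5, 15, 185, -200, 0, 5, 15, 185, -200, 0, 5, 15, 185, -160, 0, 5, 15, 185, -145, 0, 5, 15, 185, -138, 0, 5, 15, 185, -138, 0, 5, 15, 185, -138, 0, 25, 15, 185, -138, 0, 25, 15, 185, -138, 0, 25, 15, 185, -190, 0, 25, 10, 120, -190, 0, 35, 5, 60, -180, 0, 35, -15, 10, -180, 0, 35, -15, 10, -180, 0, 35]
}}

```text
time_s: 14.82
position: [0.5566, -0.1436, 0.2801]
ee_rot: [0.415, 3.113, -0.007]
contact_force: [0.7, 0.3, -0.4]
gripper_width: 0.0326
```

{"name": "servo_tool", "arguments": {
  "moves": [0, 0, 0, 0, 35, 0, 0, 0, 0, 35, 0, 0, 0, 0, 35, 0, 0, 0, 0, 35, 0, 0, 0, 0, 35, 0, 0, 0, 0, 35, 0, 0, 0, 0, 35, 0, 0, 0, 0, 35]
}}

```text
time_s: 15.82
position: [0.5575, -0.137, 0.2797]
ee_rot: [-0.399, -3.116, 0.0]
contact_force: [-0.5, 0.1, 0.0]
gripper_width: 0.0322
```

Run:
```python
from angle import *
im=angle(); print(robot.get_state()["time_s"],robot.get_state()["gripper_width"])
b=cams.read_camera("top")[:,:,::-1]
a=cv2.resize(im[150:300,340:480],(560,600),interpolation=cv2.INTER_CUBIC)
t=cv2.resize(b[150:250,255:335],(240,300),interpolation=cv2.INTER_CUBIC); u=cv2.resize(b[170:270,350:445],(240,300))
cv2.imwrite("pics/b3.png",np.hstack([a,np.vstack([t,u])]))
```

```text
shift [ 1.5   -6.375] 0.99 beam -0.04000000000000001 g diff -10.810810810810812
15.975 0.03235591767335884
```

View pics/b3.png

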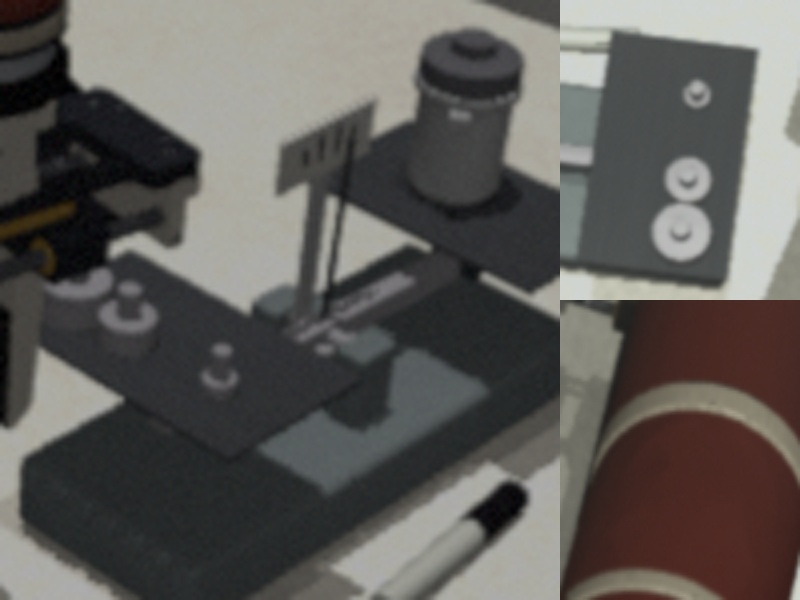

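All three weights stand upright on the pan. Bucket tracking gives −0.04 rad, inside the band. The pointer has parallax against the ticks in this view, so I'll move the arm clear and cross-check with w200's drop.

{"name": "servo_tool", "arguments": {
  "moves": [0, -60, -30, 0, 35, 0, -110, -60, 0, 35, 0, -110, -60, 0, 35, 0, -110, -60, 0, 35, 0, -110, -60, 0, 35, 0, -110, -60, 0, 35]
}}

```text
time_s: 16.77
position: [0.5302, -0.2418, 0.339]
ee_rot: [-0.395, -3.115, -0.002]
contact_force: [-0.2, -0.3, -0.1]
gripper_width: 0.0325
```

Run:
```python
from angle import *
im=angle()
b=cv2.imread("pics/b1.png")[:,:400]; ref=np.zeros_like(im); r=cv2.resize(b[:,:399],(133,170),interpolation=cv2.INTER_AREA); ref[140:310,330:463]=r
print("w200 drop px",shift(ref,im,(349,203,371,226)))
p=cams.camera_params("scene"); c=np.array([*P['200'],.17])
for a in (-.17,-.08,-.06,-.04,-.02,0): print(a,(proj(p,c-[0,0,.12*(np.sin(a)+np.sin(.17))])-proj(p,c)).round(2))
# plate face: back-project to the plane through the pivot, normal bx
def plane(uv,off):
    A,B=world(p,uv,.1),world(p,uv,.3); n=np.array([.996,-.09,0]); o=np.array([.546,.175,.088])+off*n
    X=A+(B-A)*((o-A)@n)/((B-A)@n); return ((X-o)@[.09,.996,0]*1000).round(1),((X-o)[2]*1000).round(1)
for off in (-.01,0,.01):
    print(off,"plate edges/ticks/tip/foot",[plane((340+u/4,150+v/4),off) for u,v in [(278,165),(376,125),(306,158),(320,151),(336,144),(351,135),(325,315)]])
cv2.imwrite("pics/b4.png",cv2.resize(im[170:240,390:450],(600,600),interpolation=cv2.INTER_CUBIC))
```

```text
shift [ 1.5   -6.375] 0.99 beam -0.04000000000000001 g diff -10.810810810810812
w200 drop px (array([-16.   ,   4.875]), 0.568)
-0.17 [0. 0.]
-0.08 [-0.28  4.5 ]
-0.06 [-0.35  5.5 ]
-0.04 [-0.41  6.49]
-0.02 [-0.47  7.49]
0 [-0.53  8.49]
-0.01 plate edges/ticks/tip/foot [(np.float64(-37.9), np.float64(112.2)), (np.float64(43.6), np.float64(105.0)), (np.float64(-14.9), np.float64(107.4)), (np.float64(-3.5), np.float64(107.2)), (np.float64(9.8), np.float64(106.3)), (np.float64(22.1), np.float64(107.0)), (np.float64(20.2), np.float64(-5.1))]
0 plate edges/ticks/tip/foot [(np.float64(-51.4), np.float64(121.8)), (np.float64(28.9), np.float64(114.7)), (np.float64(-28.7), np.float64(117.1)), (np.float64(-17.5), np.float64(116.9)), (np.float64(-4.4), np.float64(116.0)), (np.float64(7.7), np.float64(116.7)), (np.float64(5.9), np.float64(6.3))]
0.01 plate edges/ticks/tip/foot [(np.float64(-64.9), np.float64(131.4)), (np.float64(14.2), np.float64(124.4)), (np.float64(-42.5), np.float64(126.7)), (np.float64(-31.5), np.float64(126.5)), (np.float64(-18.6), np.float64(125.7)), (np.float64(-6.6), np.float64(126.3)), (np.float64(-8.5), np.float64(17.7))]
```

View pics/b4.png

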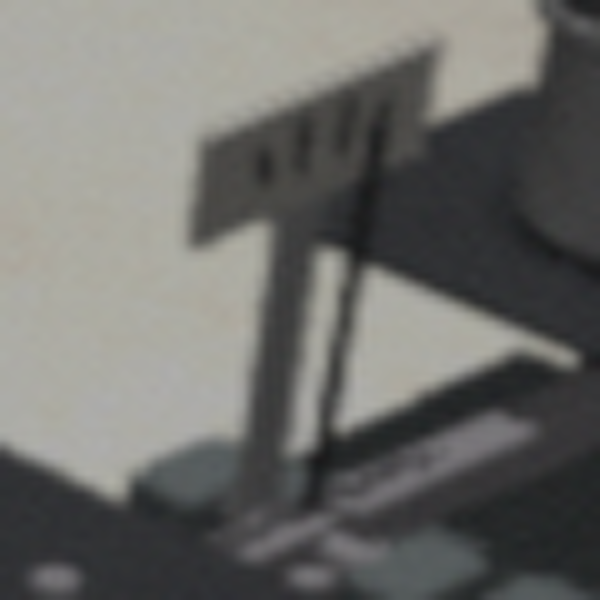

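The four ticks are evenly spaced, so the inner ones are at ±0.06. Along its own plane the pointer leans about −0.02 rad and bucket tracking says −0.04, so both are inside the band. The w200 match failed with a score of 0.57 because the arm hides it. As a last check, I'll look at the tray and the whole scene.

Run:
```python
from angle import *
a=cams.read_camera("wrist")[:,:,::-1]; b=cams.read_camera("scene")[:,:,::-1]
cv2.imwrite("pics/b5.png",np.hstack([cv2.resize(a,(400,300)),cv2.resize(b,(400,300))]))
```

```text
(no output)
```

View pics/b5.png

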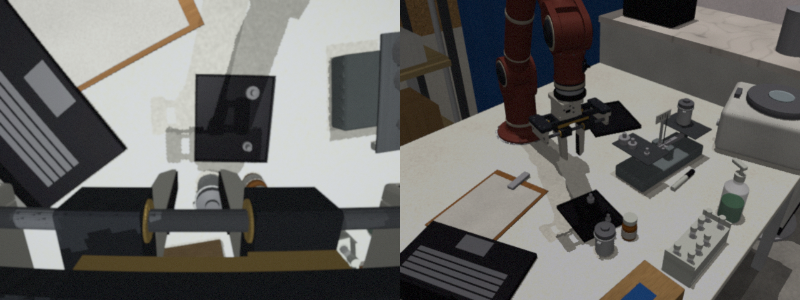

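The 50 g weight at (253,92) and the other 25 g weight at (248,146) stand in the tray. The bucket, spare, reagent and marker are in place and the gripper is clear, so I'll hand in.

```bash
python3 -c "
from cell import workorder,robot
print(robot.get_state()['time_s']); print(workorder.close_job())"
```

```text
17.025
the job is handed in; nothing more can be done
None
```

The balance is level within the band, and I handed the job in at 17.0 s with the gripper clear of everything. I set w200, w100 and one 25 g weight upright on the weight pan (325 g), which puts the bucket at about 336 g.

- **Beam angle:** tracking the bucket's rise from the stop gave −0.04 rad. The two readings, about 0.8 s apart, were the same. The pointer's lean gave about −0.02 rad. The two methods differ slightly, but both are inside the ±0.06 inner ticks.
- **Step check:** adding the 25 g weight turned the beam 0.09 rad, against 0.0925 expected.
- **Failed check:** a third check, tracking how far w200 dropped, failed because the arm hid the weight, so I did not use it.
- **Everything else:** the last views showed w50 and the other 25 g weight standing in the tray. The bucket, spare, reagent jar and marker were where they had been.

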